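Lock the tube block on the shaker with its wedge

ROBOT

A 6-joint arm with a two-finger parallel gripper is mounted at the origin on the work surface. World frame = base frame: x ahead of the robot, y to its left, z up, the work surface at z = 0. Lengths are in m, angles in rad, forces in N, time in s.
With the tool pointing down it reaches from about 0.275 to 0.825 m from the base axis. Payload 4.9 kg.
Tool frame: the origin (TCP) lies on the centre line of the jaws, within the pads' length; the fingertips stand ahead of it and the grasp point (between the pads) lies 2 mm behind it (manip.tips_ahead is the y of the fingertips in the tool frame, in m); y points along the fingers, x is the direction in which the jaws open and shut, and the axes are right-handed (so a half turn about y gives the same grasp; the last joint's range is limited). The gripper opens to 85 mm and grips with 20 to 120 N. Pads are 22 mm wide; open, the fingers measure 114 mm over their backs; the gripper's body (76 mm by 85 mm) begins 54 mm behind the grasp point. The pads swing forward as they close: fully open they stand 13 mm farther back than shut.
Start: joints at [-1.305, 0.326, -0.193, 1.052, 0, 1.437], TCP at [0.214, -0.507, 0.248] pointing down, gripper open.
Joint ranges: [-2.65, 2.65], [-0.97, 1.79], [-1.3, 1.35], [-1.93, 2.1], [-1.47, 1.37], [-3.14, 3.14]. Speed limits (rad/s): [2.57, 2.57, 3.14, 3.14, 3.14, 3.14].

INTERFACE

Orientations are given as a unit quaternion [w, x, y, z].
In Python, from bench import manip, viewer gives the robot as it stands.
- The arm moves only by the tool move_arm, never from a script. Its argument "rows" is a list of rows, each a list of 3 entries, a list of its own where there are three numbers: the shift along the world's x, y, z in mm, then the turn about the world's z in degrees, then the closure, from 0 (fully open) to 1 (shut). A call has 1 to 20 rows; each row shifts and turns the commanded pose from where the row before left it; what a row does not reach is not made up. A row lasts 1/10 s, in which the tool goes at most 50 mm and 8.59 degrees, less where a joint would pass 70% of its speed; a pose out of reach is approached as far as the arm can. A call with a gripper value outside its range is refused whole. The fingers move at their own pace and stop on an object; "newtons" is the grip in N (left out, the last holds). Time passes only in rows, so rows that do not move let the fingers close. It gives the time, the measured TCP pose, the force and the opening at its end, in the units of the state.
- manip.state(): the state, without advancing time (a new reading comes with each control period).
- viewer.grab_frame(name): name is "scene" or "top"; returns a dict with "img" (384x512x3 uint8, red, green, blue), "fx", "fy", "cx", "cy" (pixels), "k1" (the pictures are not rectified: a ray, as slopes to the right and down, at radius r is drawn at 1 + k1 r^2 times it, then the intrinsics apply), "origin" and "orientation" of the camera in the world. Camera axes: x right, y down, z forward; pixel columns grow to the right and rows downward; lengths in m; the calibration is good to about 2 mm. A picture is of the moment at which its call begins. There is no depth.
- manip.job_done(): hands the job in, once; it reports no verdict.
The state is a dict: "time": time; "q": joint angles; "joint_vel": joint speeds; "effort": joint torques, N m; "eef_pos": TCP position; "eef_rot": TCP orientation; "force": force on the tool from outside, world axes, zero at the start; "torque": the same for the moment, N m; "width": opening from 0.0 (shut) to 1.0 (fully open).
Only numpy, scipy, OpenCV 4.12 (cv2) and the standard library are available. Lean on these libraries where they do the work, as an engineer would, in place of code of your own. Each camera call takes 0.05 s, during which the arm holds its last target. There are 200 camera calls.

TASK

Take the orange wedge from its grey stand and set it tip down in the slot between the steel jaw and fence of the shaker, then let go and drive it down with the red-headed tapper until it stops moving and the tube block is clamped tight, gently enough not to damage it. Stand the tapper upright on the bench again and leave everything else where it is.

Things in the scene. Friction and masses are not known exactly. Their poses are not given: they have to be found in the camera images.
- wedge: orange plastic locking wedge, 50 g, tip down in its stand. 80 mm long along its z (up), 22 mm wide along its x (flat parallel sides: grip it across these, in its upper 35 mm); across its y it tapers evenly on both sides, 8 degrees each, from 31 mm at the top to 9 mm at the tip, so a half turn makes no difference. Origin: centre of the tip, at first 10 mm above the bench
- wedge_top (a point): centre of the wedge's flat top face (22 x 31 mm). Feel: set in the slot with 3 to 4 N it stays standing. From about 4 to 7 N it moves down, with force slowly rising to 9 to 13 N; once the jaw is against the block it rises by 5 to 8 N per mm. A slow push of 20 to 25 N leaves it tight, and it stays when let go. Over 40 N would damage it
- wedge_stand: grey stand that loosely holds the wedge at first, fixed; base 46 mm (x) by 70 mm (y), top 40 mm above the bench; the wedge lifts straight up out of it. Origin: centre of the underside
- tapper: tapper: red nylon head (36 mm across, 30 mm high, flat underside, the striking face) below a black round upright handle (22 mm across, from 30 to 100 mm above the underside), 160 g, standing upright on the bench. Origin: centre of the underside; z up
- shaker: low white bench shaker, 180 mm (its x) by 280 mm (its y), fixed; aluminium platform 50 mm above the bench, on it along +y a blue tube block, a bright steel sliding jaw, the wedge slot and a dark steel fence. Jaw and fence are 50 mm long along x, tops 100 mm above the bench. Origin: centre of the underside; z up
- block (a point): middle of the tube block's top (92 mm above the bench, caps to 99 mm). The wedge, driven down, pushes the sprung jaw up to 4 mm toward the block (-y); when the jaw is hard against the block, the wedge stops
- slot (a point): centre of the slot's mouth, 100 mm above the bench. The slot runs along the shaker's x (the wedge's x goes along it), 14 to 18 mm wide at the mouth, true middle within 1 mm, narrowing down with the wedge's own taper. The fence was set by hand: the tip meets both faces 18 to 32 mm below the mouth and stops some 14 to 20 mm deeper, not known beforehand
- reagent: white plastic reagent bottle, 44 mm across, 85 mm tall; a bystander; origin: centre of its underside
- jar: amber jar with a black lid, 52 mm across, 60 mm tall; a bystander; origin: centre of its underside
- beaker: glass beaker, 60 mm across, 70 mm tall; a bystander; origin: centre of its underside
- pipette: white pipette lying on the bench, 250 mm long along its own x, 26 mm high; a bystander; origin 140 mm from its plunger end, at bench level
Mind the look-alikes: they are no part of the job. Leave any yellow look-alike of the tapper alone.

How it is judged:
On the way, in this order (a step that is already met when the one before it is completed fails the run):
1. the wedge stands upright in the slot, tip at least 12 mm below its mouth, let go by the fingers (horizontal distance between wedge and slot below 0.01 m and z of wedge in the frame of slot below -0.012 m and angle between wedge's own z axis and vertical below 0.12 rad and contact force between the fingers and wedge below 0.1 N), for 0.2 s.
2. the tapper presses on the wedge (contact force between tapper and wedge above 2 N and horizontal distance between wedge and slot below 0.01 m).
3. the wedge is driven until it stops: it presses on the jaw with more than 10 N (contact force between wedge and shaker above 10 N), for 0.04 s.
At the end, for the whole second after the job is handed in: The wedge stands upright (0.12 rad) in the slot, tip over 12 mm below the mouth and within 10 mm of its centre, at rest, let go, still pressing on the jaw with over 5 N; the tapper stands upright (0.1 rad) on the bench (within 4 mm), still, off the wedge (all of step 1 and contact force between wedge and shaker above 5 N and contact force between tapper and wedge below 0.1 N and height (world z) of tapper between -0.004 and 0.004 m and angle between tapper's own z axis and vertical below 0.1 rad and linear speed of tapper below 0.02 m/s and linear speed of wedge below 0.01 m/s); the robot touches nothing.
It fails at once if the wedge is struck or pressed with more than 40 N by the tapper (contact force between tapper and wedge above 40 N).
It fails at once if the wedge is forced against the jaw with more than 40 N (contact force between wedge and shaker above 40 N).
It fails at once if a bystander (reagent bottle, jar, beaker, pipette) is moved more than 20 mm (distance of any of reagent, jar, beaker, pipette from where it was at the start of the episode above 0.02 m).
It also fails if it takes over 67 s, if anything falls off the work surface, if the arm or the gripper's body presses on something with over 40 N, if the wrist force passes 120 N, or if a joint passes its speed limit or range.

## Working session

There is one attempt and no reset: what is moved stays moved. The work goes in short steps, Python scripts to look and compute and a tool call to move; the robot and the scene stay as the last step left them, time stands still between calls to the robot, and variables do not carry over. Pictures are saved under pics/ and viewed, about 8 in all and at most 12, crops included, and the job is handed in when it is done.

Besides the shell and the picture viewer there is one more tool, called as name(argument=value, ...), one argument or row to a line, values as JSON. move_arm: Moves the arm, as the interface text tells. Its arguments: {"type":"object","properties":{"rows":{"type":"array","items":{"type":"array"}},"newtons":{"type":"number"}},"required":["rows"]}

```bash
mkdir -p pics; ls
cat > h.py <<'E'
import numpy as np, cv2, pickle
from bench import manip, viewer
from scipy.spatial.transform import Rotation as R
def grab(n):
    f=viewer.grab_frame(n); return f
def save(f,n,crop=None,s=1):
    im=f["img"][:,:,::-1]
    if crop: x0,y0,x1,y1=crop; im=im[y0:y1,x0:x1]
    cv2.imwrite("pics/"+n,cv2.resize(im,None,fx=s,fy=s,interpolation=cv2.INTER_CUBIC))
def rot(f):
    w,x,y,z=f["orientation"]; return R.from_quat([x,y,z,w]).as_matrix()
def K(f): return np.array([[f["fx"],0,f["cx"]],[0,f["fy"],f["cy"]],[0,0,1.]])
def ray(f,u,v):
    d=np.array([(u-f["cx"])/f["fx"],(v-f["cy"])/f["fy"]]); s=d.copy()
    for _ in range(20): s=d/(1+f["k1"]*(s@s))
    return rot(f)@np.array([s[0],s[1],1.])
def onz(f,u,v,z):
    d=ray(f,u,v); o=np.array(f["origin"]); return o+d*(z-o[2])/d[2]
def proj(f,p):
    c=rot(f).T@(np.array(p)-f["origin"]); s=c[:2]/c[2]; s=s*(1+f["k1"]*(s@s))
    return np.array([s[0]*f["fx"]+f["cx"],s[1]*f["fy"]+f["cy"]])
E
python3 - <<'E'
from h import *
for n in ("scene","top"):
    f=grab(n); pickle.dump(f,open(n+"0.pkl","wb")); save(f,n+"0.png",s=1.5)
    print(n,f["origin"],rot(f).round(3).tolist(),f["fx"],f["k1"])
print(manip.state(), manip.tips_ahead)
E
```

```text
pics
scene [0.98413109 0.56015572 0.92638821] [[-0.738, 0.512, -0.44], [0.675, 0.547, -0.495], [-0.013, -0.662, -0.749]] 432.37738893218534 -0.005257038188782067
top [ 0.38283231 -0.00127873  1.19178958] [[-0.018, -0.997, 0.079], [-1.0, 0.016, -0.02], [0.018, -0.08, -0.997]] 468.1637918063126 -0.1893467704518833
{'time': 0.1, 'q': array([-1.30517252e+00,  3.26856535e-01, -1.93466467e-01,  1.05203658e+00,
        6.39527560e-06,  1.43658665e+00]), 'joint_vel': array([ 0.00028427, -0.00174615,  0.00225039,  0.0001844 , -0.00141699,
        0.00018282]), 'effort': array([ 6.52304207e-04, -4.44241619e+01,  2.63037640e+01,  7.89487181e-03,
       -1.18801881e-04,  1.58113522e-05]), 'eef_pos': array([ 0.21397091, -0.50613028,  0.24759395]), 'eef_rot': array([ 0.58970125, -0.58896923,  0.39116172, -0.39033343]), 'force': array([ 0.87798148, -0.35148908,  0.25676952]), 'torque': array([-0.01842284,  0.02445877, -0.01566973]), 'width': 0.9992918231797628} 0.017
```

View pics/scene0.png

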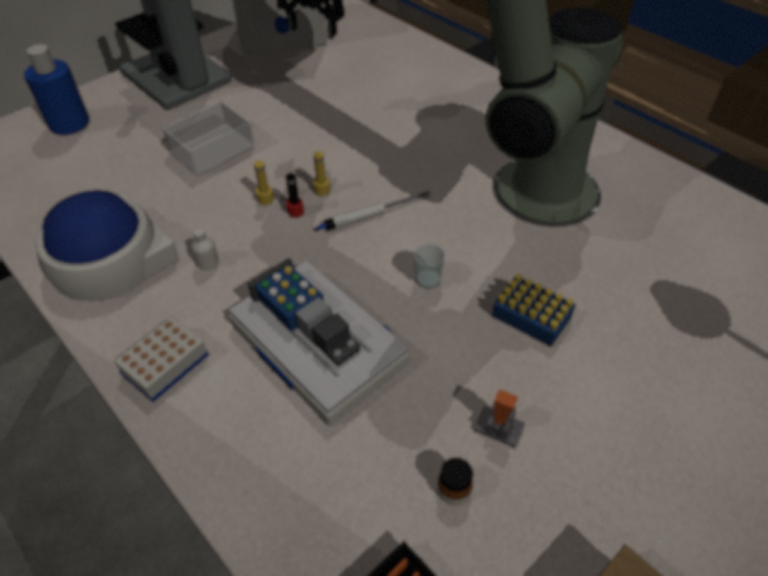

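View pics/top0.png

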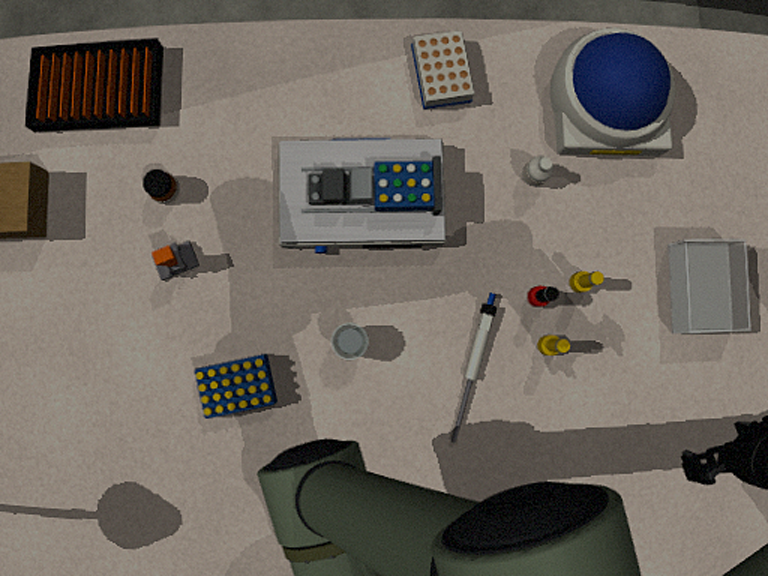

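The top view (1.5x) shows the wedge at (165,257), with the shaker slot between dark fence (328,186) and jaw (360,186). There are three tapper-like objects: a red head at (540,296), and yellow ones at (588,281) and (553,344). The red-headed one fits the description. I'll confirm it with one enlarged crop.

Run:
```python
from h import *
t=pickle.load(open("top0.pkl","rb")); s=pickle.load(open("scene0.pkl","rb"))
def c(f,x0,y0,w,h,W,H): return cv2.resize(f["img"][y0:y0+h,x0:x0+w,::-1],(W,H),interpolation=cv2.INTER_CUBIC)
a=c(t,185,90,120,75,480,300); b=c(t,95,150,64,60,320,300)
d=c(t,345,165,80,75,320,300); e=c(s,160,170,120,75,480,300)
cv2.imwrite("pics/crop1.png",np.clip(1.6*np.vstack([np.hstack([a,b]),np.hstack([e,d])]),0,255).astype(np.uint8))
def blobs(f,m,nm):
    n,l,st,ce=cv2.connectedComponentsWithStats(m.astype(np.uint8))
    for i in range(1,n):
        if st[i,4]>15: print(nm,st[i].tolist(),ce[i].round(1).tolist(),cv2.minAreaRect(np.argwhere(l==i)[:,::-1].astype(np.float32)))
for f,nm in((t,"top"),(s,"scene")):
    r,g,b=[f["img"][:,:,i].astype(int) for i in range(3)]
    blobs(f,(r>120)&(g<0.6*r)&(b<0.35*r)&(g>0.2*r),nm+" orange")
    blobs(f,(r>80)&(g<0.25*r)&(b<0.35*r),nm+" red")
```

```text
top orange [88, 44, 1, 19, 19] [88.0, 53.0] ((88.0, 53.0), (18.0, 0.0), -90.0)
top orange [96, 49, 1, 19, 19] [96.0, 58.0] ((96.0, 58.0), (18.0, 0.0), -90.0)
top orange [102, 164, 14, 12, 103] [107.9, 169.5] ((107.79309844970703, 169.48275756835938), (8.170595169067383, 12.255891799926758), 68.19859313964844)
top red [352, 191, 12, 13, 65] [356.9, 196.9] ((357.5, 197.0), (12.0, 11.0), 90.0)
scene orange [332, 262, 12, 8, 60] [337.2, 265.3] ((337.1034851074219, 265.2413635253906), (11.14172077178955, 5.199469566345215), 21.801410675048828)
scene red [192, 136, 8, 4, 16] [196.6, 137.6] ((195.5, 137.5), (3.0, 7.0), 90.0)
```

View pics/crop1.png

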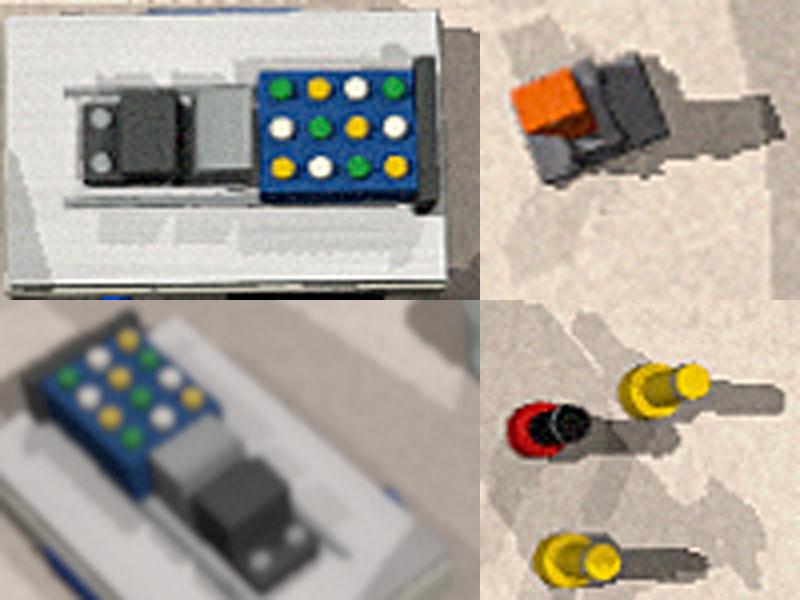

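Run:
```python
from h import *
t=pickle.load(open("top0.pkl","rb"))
im=t["img"].astype(int)
for r0 in (113,118,123,128,132): print(r0,im[r0-1:r0+2,203:252].mean((0,2)).round().astype(int).tolist())
print("cols 209,225,240 rows 105-140")
for c in (209,222,226,240,244): print(c,im[105:142,c-1:c+2].mean((1,2)).round().astype(int).tolist())
# shaker yaw from the platform's white region corners, tube block rect
b=(im[:,:,2]>1.5*im[:,:,0])&(im[:,:,2]>60); m=np.zeros(b.shape,np.uint8); m[95:150,240:300]=b[95:150,240:300]
m=cv2.morphologyEx(m,cv2.MORPH_CLOSE,np.ones((9,9)))
rc=cv2.minAreaRect(np.argwhere(m)[:,::-1].astype(np.float32)); print("block",rc)
print("block ctr", onz(t,*rc[0],.092))
# corners of white platform
w=(im.min(2)>100)&(im.max(2)-im.min(2)<14); w=w.astype(np.uint8); w[:85]=0;w[170:]=0;w[:,:175]=0;w[:,305:]=0
w=cv2.morphologyEx(w,cv2.MORPH_OPEN,np.ones((3,3)))
rw=cv2.minAreaRect(np.argwhere(w)[:,::-1].astype(np.float32)); print("plat",rw, [onz(t,*p,.05).round(4).tolist() for p in cv2.boxPoints(rw)])
# wedge
print("wedge top", onz(t,107.9,169.5,.09))
p=cv2.boxPoints(((107.8,169.48),(9.17,13.25),68.2)); q=[onz(t,*x,.09)[:2].round(4).tolist() for x in p]; print(q)
# red: head centre
rr=(im[:,:,0]>60)&(im[:,:,1]<.35*im[:,:,0]); ys,xs=np.where(rr[180:215,345:375]); print(xs.min()+345,xs.max()+345,ys.min()+180,ys.max()+180)
d=(im.max(2)<50);print("tapper crop");
for r in range(188,206): print(r,[tuple(v) for v in im[r,350:374:1][:,0:2].tolist()] if r in(192,197,201) else '')
```

```text
113 [95, 96, 102, 103, 101, 98, 94, 85, 86, 85, 89, 81, 60, 50, 51, 51, 53, 52, 53, 53, 55, 48, 45, 51, 45, 40, 50, 82, 88, 77, 68, 79, 95, 95, 96, 98, 97, 97, 99, 99, 99, 99, 100, 106, 92, 53, 47, 54, 47]
118 [138, 111, 84, 37, 54, 86, 102, 101, 84, 56, 30, 36, 44, 49, 47, 46, 49, 49, 44, 49, 48, 47, 42, 47, 53, 42, 8, 12, 24, 28, 47, 87, 99, 97, 100, 97, 99, 100, 103, 102, 102, 100, 104, 110, 88, 38, 48, 52, 52]
123 [137, 101, 75, 43, 46, 44, 52, 49, 42, 36, 32, 34, 43, 51, 49, 45, 50, 48, 49, 45, 46, 44, 50, 46, 50, 41, 14, 8, 26, 35, 43, 85, 99, 96, 99, 99, 100, 101, 103, 102, 100, 103, 101, 113, 90, 42, 31, 38, 50]
128 [135, 99, 71, 44, 47, 61, 75, 78, 64, 28, 29, 30, 46, 52, 48, 47, 49, 51, 48, 49, 49, 47, 43, 52, 53, 37, 13, 13, 24, 26, 49, 82, 98, 99, 98, 98, 100, 101, 100, 106, 101, 100, 103, 108, 89, 45, 33, 40, 57]
132 [134, 104, 98, 39, 46, 67, 89, 92, 84, 57, 25, 34, 36, 38, 38, 35, 38, 36, 38, 37, 33, 33, 38, 38, 37, 28, 20, 13, 20, 24, 50, 66, 66, 68, 69, 68, 66, 65, 65, 67, 64, 63, 66, 65, 56, 48, 43, 37, 51]
cols 209,225,240 rows 105-140
209 [142, 141, 139, 131, 123,
[... 1407 characters left out ...]
8), (117, 8), (122, 0), (123, 13), (122, 15), (133, 22), (52, 2), (57, 19), (80, 57), (0, 10), (0, 0), (0, 0), (0, 0), (0, 0), (16, 21), (87, 80), (133, 119), (132, 121)]
193 
194 
195 
196 
197 [(133, 131), (107, 85), (79, 0), (91, 0), (116, 13), (128, 23), (85, 16), (23, 1), (0, 2), (0, 0), (12, 7), (12, 16), (8, 11), (59, 60), (16, 7), (0, 3), (17, 12), (13, 6), (15, 15), (11, 0), (15, 6), (22, 23), (51, 47), (74, 70)]
198 
199 
200 
201 [(114, 108), (107, 98), (91, 58), (70, 0), (67, 0), (98, 6), (107, 5), (111, 11), (115, 9), (98, 23), (57, 9), (47, 0), (54, 0), (64, 6), (46, 5), (61, 10), (71, 50), (76, 71), (73, 67), (63, 60), (68, 62), (61, 55), (65, 60), (64, 60)]
202 
203 
204 
205
```

Run:
```python
from h import *
t=pickle.load(open("top0.pkl","rb")); s=pickle.load(open("scene0.pkl","rb"))
im=t["img"].astype(float).mean(2)
print("slot",onz(t,231.1,121.9,.1), onz(t,228.5,122,.1),onz(t,233.7,121.7,.1))
def yaw(a,b):
    d=a-b; return np.degrees(np.arctan2(-d[0],d[1]))
# platform upper/lower edge fits
for lo,hi,sg in((86,100,1),(155,168,-1)):
    P=[]
    for c in range(192,285,3):
        g=sg*np.diff(cv2.GaussianBlur(im,(3,3),0)[lo:hi,c]); k=g.argmax()
        P.append((c,lo+k+.5))
    P=np.array(P,np.float32); vx,vy,x,y=cv2.fitLine(P,cv2.DIST_HUBER,0,.01,.01).ravel()
    A,B=[onz(t,c,y+(c-x)*vy/vx,.05) for c in(192,285)]; print("edge",A.round(4),B.round(4),"yaw",yaw(A,B))
print("wedge scene",onz(s,337.1,265.3,.09),"proj of top est",proj(s,[.5144,.305,.09]))
print("tapper",onz(t,358.7,197,0),onz(t,368,195.5,.1)); 
for nm,u,v,z in(("y1",397,186.5,.1),("y2",376,230,.1)): print(nm,onz(t,u,v,z))
for nm,u,v,z in(("reagent",362,110,.085),("beaker",233,227,.07),("jar",104,121,.06),("pip",318,226,.02)): print(nm,onz(t,u,v,z).round(3))
for p in([0.36,-.23,.1],):pass
w,x,y,z=manip.state()["eef_rot"]; M=R.from_quat([x,y,z,w]).as_matrix(); print(M.round(3), np.degrees(np.arctan2(M[1,0],M[0,0])))
```

```text
slot [0.62169945 0.00764457 0.1       ] [0.62155416 0.01381702 0.1       ] [0.622089   0.00146808 0.1       ]
edge [0.7066 0.1051 0.05  ] [ 0.7067 -0.1284  0.05  ] yaw 0.03838455496041657
edge [0.5375 0.1057 0.05  ] [ 0.5342 -0.1234  0.05  ] yaw -0.8212847614689023
wedge scene [0.51459331 0.30788504 0.09      ] proj of top est [336.15450157 264.42052577]
tapper [ 0.44297673 -0.31858499  0.        ] [ 0.44106027 -0.31486288  0.1       ]
y1 [ 0.46131262 -0.38795377  0.1       ]
y2 [ 0.35863295 -0.33179346  0.1       ]
reagent [ 0.652 -0.314  0.085]
beaker [0.373 0.007 0.07 ]
jar [0.64  0.325 0.06 ]
pip [ 0.371 -0.206  0.02 ]
[[ 0.389 -0.     0.921]
 [-0.921  0.002  0.389]
 [-0.002 -1.     0.   ]] -67.09121977999138
```

move_arm(
  rows=[
    [[16.7,45.1,0],4.9,0],
    [[16.7,45.1,0],4.9,0],
    [[16.7,45.1,0],4.9,0],
    [[16.7,45.1,0],4.9,0],
    [[16.7,45.1,0],4.9,0],
    [[16.7,45.1,0],4.9,0],
    [[16.7,45.1,0],4.9,0],
    [[16.7,45.1,0],4.9,0],
    [[16.7,45.1,0],4.9,0],
    [[16.7,45.1,0],4.9,0],
    [[16.7,45.1,0],4.9,0],
    [[16.7,45.1,0],4.9,0],
    [[16.7,45.1,0],4.9,0],
    [[16.7,45.1,0],4.9,0],
    [[16.7,45.1,0],4.9,0],
    [[16.7,45.1,0],4.9,0],
    [[16.7,45.1,0],4.9,0],
    [[16.7,45.1,0],4.3,0],
    [[0,0,0],0,0],
    [[0,0,0],0,0],
  ],
)

```text
time: 2.1
eef_pos: [0.5141, 0.3058, 0.247]
eef_rot: [-0.695, 0.696, 0.126, -0.127]
force: [0.3, -0.8, -0.7]
width: 0.996
```

move_arm(
  rows=[
    [[0.4,0.2,-40],0,0],
    [[0,0,-40],0,0],
    [[0,0,-40],0,0],
    [[0,0,-34],0,0],
    [[0,0,-20],0,0.2],
    [[0,0,0],0,0.7],
    [[0,0,0],0,1],
    [[0,0,0],0,1],
    [[0,0,0],0,1],
    [[0,0,0],0,1],
    [[0,0,0],0,1],
    [[0,0,0],0,1],
  ],
  newtons=35,
)

```text
time: 3.3
eef_pos: [0.5159, 0.3055, 0.076]
eef_rot: [-0.696, 0.696, 0.127, -0.125]
force: [-0.7, -1.9, 5.7]
width: 0.256
```

move_arm(
  rows=[
    [[0,0,0],0,1],
    [[0,0,6],0,1],
    [[0,0,12],0,1],
    [[0,0,30],0,1],
    [[0,0,40],0,1],
    [[0,0,40],0,1],
    [[0,0,15],0,1],
    [[0,0,0],0,1],
    [[0,0,0],0,1],
  ],
)

```text
time: 4.2
eef_pos: [0.515, 0.3054, 0.2174]
eef_rot: [0.696, -0.696, -0.126, 0.126]
force: [0.4, -0.0, -1.7]
width: 0.25
```

move_arm(
  rows=[
    [[10.7,-29.8,0],-2.1,1],
    [[10.7,-29.8,0],-2.1,1],
    [[10.7,-29.8,0],-2.1,1],
    [[10.7,-29.8,0],-2.1,1],
    [[10.7,-29.8,0],-2.1,1],
    [[10.7,-29.8,0],-2.1,1],
    [[10.7,-29.8,0],-2.1,1],
    [[10.7,-29.8,0],-2.1,1],
    [[10.7,-29.8,0],-2.1,1],
    [[10.4,-29.8,0],-2.0,1],
    [[0,0,-20],0,1],
    [[0,0,-15],0,1],
    [[0,0,0],0,1],
    [[0,0,0],0,1],
    [[0,0,0],0,1],
  ],
)

```text
time: 5.7
eef_pos: [0.6219, 0.0076, 0.1825]
eef_rot: [0.707, -0.707, 0.002, -0.002]
force: [-0.0, -1.0, 0.0]
width: 0.252
```

Run:
```python
from h import *
st=manip.state(); print(st["eef_pos"],st["eef_rot"],st["force"])
t=grab("top"); s=grab("scene"); pickle.dump((t,s),open("p1.pkl","wb"))
def c(f,x0,y0,w,h,W,H): return cv2.resize(f["img"][y0:y0+h,x0:x0+w,::-1],(W,H),interpolation=cv2.INTER_CUBIC)
cv2.imwrite("pics/p1.png",np.clip(1.6*np.hstack([c(t,200,85,80,80,400,400),c(s,170,160,80,80,400,400)]),0,255).astype(np.uint8))
p=st["eef_pos"]
for nm,f in(("top",t),("scene",s)):
    for q in([0,0,-.066],[0,0,.014],[0,.0155,.014],[0,-.0155,.014],[.011,.0155,.014]): print(nm,q,proj(f,p+np.array(q)).round(1))
```

```text
[0.62192234 0.00762318 0.18252602] [ 0.70710432 -0.70710199  0.00220007 -0.00232597] [-0.04589412 -1.00081494  0.03780196]
top [0, 0, -0.066] [231.  120.3]
top [0, 0, 0.014] [230.6 112.3]
top [0, 0.0155, 0.014] [223.5 112.4]
top [0, -0.0155, 0.014] [237.8 112.2]
top [0.011, 0.0155, 0.014] [223.4 107.5]
scene [0, 0, -0.066] [213.1 206.4]
scene [0, 0, 0.014] [210.3 184.2]
scene [0, 0.0155, 0.014] [214.6 188. ]
scene [0, -0.0155, 0.014] [206.  180.5]
scene [0.011, 0.0155, 0.014] [210.8 190.5]
```

View pics/p1.png

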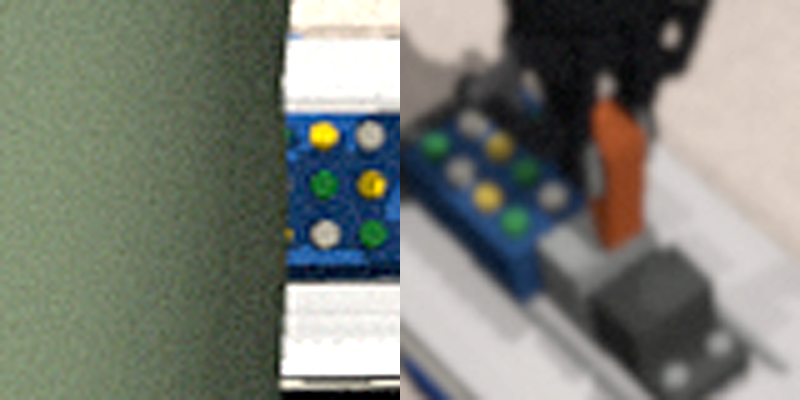

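The wedge is held upright (scene tip at about (214,209)) just above the slot; the top view is blocked by the arm. I'll cross-check the slot's y in the scene view with a profile.

Run:
```python
from h import *
s=pickle.load(open("scene0.pkl","rb")); t,s1=pickle.load(open("p1.pkl","rb"))
g=s["img"].astype(np.float32).mean(2)
for x in (.61,.6217,.632):
    ys=np.arange(.03,-.022,-.002); uv=np.array([proj(s,[x,y,.1]) for y in ys],np.float32)
    print(x,[(int(round(1000*y)),int(v)) for y,v in zip(ys,cv2.remap(g,uv[:,0].copy(),uv[:,1].copy(),cv2.INTER_LINEAR).ravel())])
m=s1["img"].astype(int); o=((m[:,:,0]>60)&(m[:,:,1]<.6*m[:,:,0])&(m[:,:,2]<.4*m[:,:,0]))[175:215,200:230]
for r in range(0,40,2): 
    k=np.where(o[r])[0]; 
    if len(k): print(175+r,200+k.min(),200+k.max())
w=.0045
print([proj(s1,[.6219+a,.0076+b,.1165]).round(1).tolist() for a in(-.011,.011) for b in(-w,w)])
print([proj(s1,[.6219+a,.0076+b,.1965]).round(1).tolist() for a in(-.011,.011) for b in(-.0155,.0155)])
```

```text
0.61 [(30, 44), (28, 44), (26, 44), (24, 44), (22, 44), (20, 45), (18, 48), (16, 52), (14, 57), (12, 62), (10, 65), (8, 68), (6, 72), (4, 77), (2, 81), (0, 85), (-2, 88), (-4, 90), (-6, 91), (-8, 92), (-10, 93), (-12, 93), (-14, 93), (-16, 93), (-18, 92), (-20, 91)]
0.6217 [(30, 46), (28, 45), (26, 44), (24, 45), (22, 45), (20, 43), (18, 43), (16, 48), (14, 55), (12, 60), (10, 64), (8, 68), (6, 72), (4, 77), (2, 81), (0, 85), (-2, 88), (-4, 91), (-6, 92), (-8, 93), (-10, 94), (-12, 94), (-14, 94), (-16, 94), (-18, 93), (-20, 93)]
0.632 [(30, 45), (28, 45), (26, 45), (24, 45), (22, 45), (20, 45), (18, 47), (16, 52), (14, 58), (12, 63), (10, 66), (8, 69), (6, 73), (4, 77), (2, 82), (0, 86), (-2, 88), (-4, 91), (-6, 92), (-8, 93), (-10, 94), (-12, 94), (-14, 94), (-16, 94), (-18, 93), (-20, 92)]
181 209 213
183 209 215
185 209 216
187 209 217
189 210 217
191 211 217
193 211 217
195 211 217
197 212 217
199 211 217
201 211 217
203 211 217
205 210 217
207 211 214
[[215.5, 202.9], [217.9, 205.0], [208.4, 207.8], [210.7, 209.9]]
[[209.8, 178.1], [218.4, 185.5], [202.2, 183.0], [210.8, 190.5]]
```

move_arm(
  rows=[
    [[0,0.4,-5],0,1],
    [[0,0,-5],0,1],
    [[0,0,-5],0,1],
    [[0,0,-4],0,1],
    [[0,0,-4],0,1],
    [[0,0,-3],0,1],
    [[0,0,-2],0,1],
    [[0,0,0],0,1],
    [[0,0,0],0,1],
  ],
)

```text
time: 6.7
eef_pos: [0.6219, 0.0078, 0.1543]
eef_rot: [0.707, -0.707, 0.002, -0.002]
force: [0.1, -0.4, 0.1]
width: 0.254
```

move_arm(
  rows=[
    [[0,0,-1.5],0,1],
    [[0,0,-1.5],0,1],
    [[0,0,-1],0,1],
    [[0,0,-1],0,1],
    [[0,0,0],0,1],
    [[0,0,0],0,1],
  ],
)

```text
time: 7.3
eef_pos: [0.622, 0.0073, 0.1493]
eef_rot: [-0.707, 0.707, -0.002, 0.003]
force: [-0.0, -2.6, -0.4]
width: 0.247
```

move_arm(
  rows=[
    [[0,0,-1],0,1],
    [[0,0,-1],0,1],
    [[0,0,-1],0,1],
    [[0,0,0],0,1],
    [[0,0,0],0,1],
  ],
)

```text
time: 7.8
eef_pos: [0.6221, 0.0072, 0.1465]
eef_rot: [-0.707, 0.708, -0.002, 0.003]
force: [0.2, -5.1, 2.5]
width: 0.252
```

move_arm(
  rows=[
    [[0,-0.5,0],0,1],
    [[0,-0.5,0],0,1],
    [[0,0,0],0,1],
    [[0,0,0],0,1],
  ],
)

```text
time: 8.2
eef_pos: [0.6221, 0.007, 0.1464]
eef_rot: [0.707, -0.707, 0.002, -0.003]
force: [1.9, -2.5, 3.1]
width: 0.248
```

move_arm(
  rows=[
    [[0,0,-1],0,1],
    [[0,0,-1],0,1],
    [[0,0,0],0,1],
    [[0,0,0],0,1],
  ],
)

```text
time: 8.6
eef_pos: [0.6221, 0.0068, 0.1448]
eef_rot: [-0.707, 0.707, -0.002, 0.003]
force: [0.3, -3.0, 5.7]
width: 0.251
```

move_arm(
  rows=[
    [[0,-0.7,0],0,1],
    [[0,0,0],0,1],
    [[0,0,0],0,1],
    [[0,0,0],0,1],
  ],
)

```text
time: 9.0
eef_pos: [0.6221, 0.0067, 0.1447]
eef_rot: [0.708, -0.707, 0.002, -0.003]
force: [0.6, -1.9, 5.9]
width: 0.25
```

move_arm(
  rows=[
    [[0,0,-0.7],0,1],
    [[0,0,0],0,1],
    [[0,0,0],0,1],
    [[0,0,0],0,1],
  ],
)

```text
time: 9.4
eef_pos: [0.6221, 0.0066, 0.1441]
eef_rot: [0.707, -0.707, 0.002, -0.003]
force: [0.1, -2.5, 5.3]
width: 0.247
```

move_arm(
  rows=[
    [[0,-0.7,0],0,1],
    [[0,0,0],0,1],
    [[0,0,0],0,0.65],
    [[0,0,0],0,0.55],
    [[0,0,0],0,0.3],
    [[0,0,0],0,0.3],
    [[0,0,0],0,0.3],
  ],
)

```text
time: 10.1
eef_pos: [0.6216, 0.0054, 0.1433]
eef_rot: [0.707, -0.707, 0.003, -0.002]
force: [0.1, -0.7, 0.5]
width: 0.696
```

Run:
```python
from h import *
st=manip.state(); print(st["eef_pos"],st["force"],st["width"])
s=grab("scene"); save(s,"p2.png",(165,140,255,230),5)
```

```text
[0.62155927 0.00544554 0.14330341] [ 0.09215099 -0.73029255  0.48845614] 0.6960602340644759
```

View pics/p2.png

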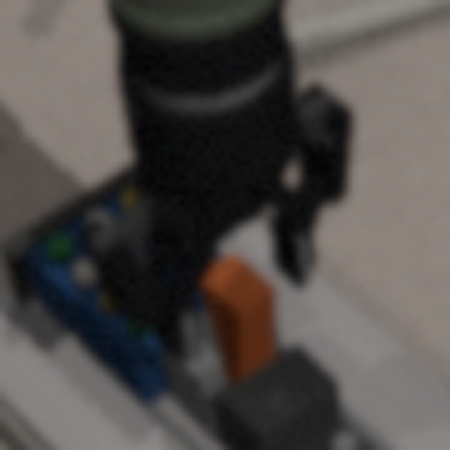

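The wedge stands upright in the slot, at crop (240,320), with the fingers clear of it. Next is the tapper.

move_arm(
  rows=[
    [[0,0,15],0,0.3],
    [[0,0,25],0,0.3],
    [[0,0,30],0,0.3],
    [[-18,-32.2,0],-3.2,0.3],
    [[-18,-32.2,0],-3.2,0.3],
    [[-18,-32.2,0],-3.2,0.3],
    [[-18,-32.2,0],-3.2,0.3],
    [[-18,-32.2,0],-3.2,0.3],
    [[-18,-32.2,0],-3.2,0.3],
    [[-18,-32.2,0],-3.2,0.3],
    [[-18,-32.2,0],-3.2,0.3],
    [[-18,-32.2,0],-3.2,0.3],
    [[-18,-32.2,0],-3.2,0.3],
    [[0,0,0],0,0.3],
    [[0,0,0],0,0.3],
  ],
)

```text
time: 11.65
eef_pos: [0.4414, -0.3171, 0.2136]
eef_rot: [0.679, -0.679, 0.198, -0.198]
force: [-0.7, 0.5, 0.4]
width: 0.698
```

Run:
```python
from h import *
s0=pickle.load(open("scene0.pkl","rb"))
im=s0["img"].astype(int); k=(im.max(2)<45).astype(np.uint8); k[:,:185]=0;k[:,205:]=0;k[:110]=0;k[145:]=0
ys,xs=np.where(k); print("handle px",xs.min(),xs.max(),ys.min(),ys.max())
print(onz(s0,194.7,118.7,.1), "pred",proj(s0,[.442,-.317,.1]),proj(s0,[.442,-.317,.03]),proj(s0,[.442,-.317,0]))
for r in range(112,146,3): print(r,[tuple(v) for v in im[r,188:204,:2].tolist()])
t=grab("top"); s=grab("scene"); pickle.dump((t,s),open("p3.pkl","wb"))
def c(f,x0,y0,w,h,W,H): return cv2.resize(f["img"][y0:y0+h,x0:x0+w,::-1],(W,H),interpolation=cv2.INTER_CUBIC)
cv2.imwrite("pics/p3.png",np.clip(1.6*np.hstack([c(t,200,85,80,80,400,400),c(s,160,80,80,80,400,400)]),0,255).astype(np.uint8))
print(manip.state()["eef_pos"])
```

```text
handle px 191 198 116 135
[ 0.44419473 -0.30101573  0.1       ] pred [192.03151147 115.86454348] [194.69012437 133.50750792] [195.76748192 140.6553242 ]
112 [(109, 101), (109, 101), (108, 101), (108, 100), (108, 100), (108, 100), (108, 100), (108, 100), (105, 98), (100, 93), (95, 88), (92, 86), (95, 88), (103, 96), (112, 103), (118, 110)]
115 [(111, 102), (106, 99), (100, 93), (87, 80), (73, 68), (64, 59), (66, 61), (73, 68), (78, 72), (71, 66), (62, 57), (59, 54), (59, 55), (61, 57), (63, 58), (71, 65)]
118 [(114, 106), (102, 95), (73, 68), (39, 36), (14, 14), (9, 11), (9, 9), (19, 16), (39, 36), (66, 62), (84, 79), (87, 80), (81, 74), (72, 67), (63, 58), (59, 54)]
121 [(124, 115), (116, 108), (93, 87), (62, 60), (43, 43), (43, 44), (45, 46), (45, 46), (44, 42), (65, 61), (91, 85), (105, 97), (108, 101), (106, 99), (101, 94), (89, 82)]
124 [(125, 117), (118, 110), (100, 92), (68, 63), (32, 30), (13, 12), (6, 7), (7, 7), (16, 15), (44, 41), (78, 72), (98, 91), (107, 100), (109, 101), (108, 100), (107, 99)]
127 [(115, 107), (110, 102), (97, 91), (75, 70), (43, 40), (21, 19), (9, 9), (
[... 429 characters left out ...]
0, 49), (68, 39), (79, 27), (83, 18), (77, 17), (67, 13), (60, 12), (58, 10), (65, 10), (74, 18), (82, 19), (87, 26), (87, 45), (94, 74), (100, 89)]
139 [(78, 72), (65, 58), (60, 50), (54, 32), (59, 17), (67, 15), (72, 11), (76, 15), (79, 15), (82, 16), (82, 16), (81, 16), (79, 18), (79, 32), (84, 58), (93, 79)]
142 [(110, 103), (106, 98), (99, 91), (88, 77), (72, 51), (63, 29), (66, 14), (71, 16), (75, 14), (77, 15), (79, 18), (79, 19), (81, 25), (82, 40), (89, 64), (96, 84)]
145 [(113, 104), (112, 104), (111, 104), (110, 102), (106, 97), (100, 89), (96, 80), (94, 76), (94, 74), (94, 74), (94, 77), (99, 83), (105, 92), (108, 97), (109, 101), (110, 102)]
[ 0.44204021 -0.31586946  0.21355206]
```

View pics/p3.png

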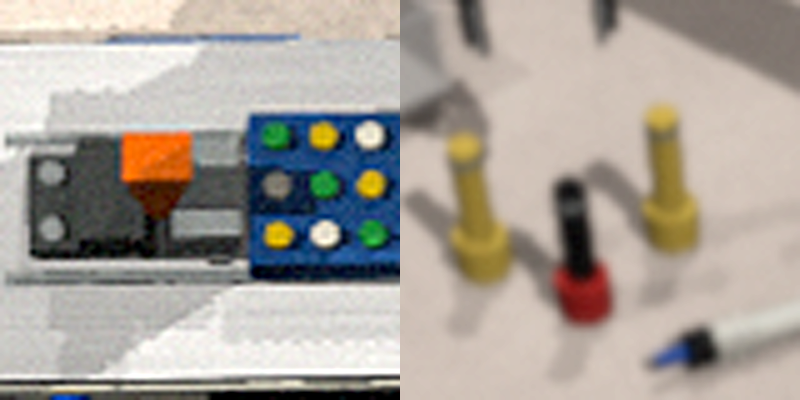

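The top view shows the wedge upright in the slot, with its top face at about (231,116). The scene view shows the red tapper untouched between the yellow ones. Now I'll grasp it.

move_arm(
  rows=[
    [[-0.5,1.4,-30],0,0.3],
    [[0,0,-35],0,0.3],
    [[0,0,-35],0,0.3],
    [[0,0,-25],0,0.3],
    [[0,0,-14],0,0.3],
    [[0,0,0],0,0.5],
    [[0,0,0],0,0.6],
    [[0,0,0],0,0.7],
    [[0,0,0],0,1],
    [[0,0,0],0,1],
    [[0,0,0],0,1],
    [[0,0,0],0,1],
  ],
  newtons=80,
)

```text
time: 12.95
eef_pos: [0.4421, -0.3155, 0.0759]
eef_rot: [-0.679, 0.679, -0.196, 0.198]
force: [0.1, 2.0, 5.2]
width: 0.239
```

Run:
```python
from h import *
t,s=pickle.load(open("p3.pkl","rb")); im=t["img"].astype(int)
m=((im[:,:,0]>110)&(im[:,:,1]<.6*im[:,:,0])&(im[:,:,2]<.35*im[:,:,0])).astype(np.uint8); m[:100]=0;m[135:]=0;m[:,:215]=0;m[:,245:]=0
rc=cv2.minAreaRect(np.argwhere(m)[:,::-1].astype(np.float32)); print(rc,m.sum(),onz(t,*rc[0],.158))
print([onz(t,*p,.158).round(4).tolist() for p in cv2.boxPoints((rc[0],(rc[1][0]+1,rc[1][1]+1),rc[2]))])
```

```text
((230.5, 116.0), (8.0, 13.0), 90.0) 119 [0.62259986 0.00833088 0.158     ]
[[0.6332, 0.024, 0.158], [0.6328, -0.0076, 0.158], [0.612, -0.0073, 0.158], [0.6125, 0.0242, 0.158]]
```

move_arm(
  rows=[
    [[0,0,4],0,1],
    [[0,0,8],0,1],
    [[0,0,20],0,1],
    [[0,0,35],0,1],
    [[0,0,40],0,1],
    [[0,0,40],0,1],
    [[0,0,30],0,1],
    [[0,0,15],0,1],
    [[0,0,0],0,1],
    [[0,0,0],0,1],
  ],
)

```text
time: 13.95
eef_pos: [0.441, -0.3151, 0.2663]
eef_rot: [0.679, -0.679, 0.197, -0.197]
force: [0.2, -0.2, -2.1]
width: 0.242
```

move_arm(
  rows=[
    [[15,27,0],2.7,1],
    [[15,27,0],2.7,1],
    [[15,27,0],2.7,1],
    [[15,27,0],2.7,1],
    [[15,27,0],2.7,1],
    [[15,27,0],2.7,1],
    [[15,27,0],2.7,1],
    [[15,27,0],2.7,1],
    [[15,27,0],2.7,1],
    [[15,27,0],2.7,1],
    [[15,27,0],2.7,1],
    [[15,27,0],2.7,1],
    [[0,0,0],0,1],
    [[0,0,0],0,1],
    [[0,0,0],0,1],
  ],
)

```text
time: 15.45
eef_pos: [0.6203, 0.0082, 0.2653]
eef_rot: [-0.707, 0.707, -0.001, -0.001]
force: [-0.4, -0.0, -2.2]
width: 0.237
```

Run:
```python
from h import *
st=manip.state(); print(st["time"],st["eef_pos"],st["force"],st["width"])
s=grab("scene"); save(s,"p4.png",(165,120,255,220),6)
```

```text
15.45 [0.62034724 0.00815054 0.26532472] [-0.44870012 -0.02878861 -2.18578937] 0.23694272917639017
```

View pics/p4.png

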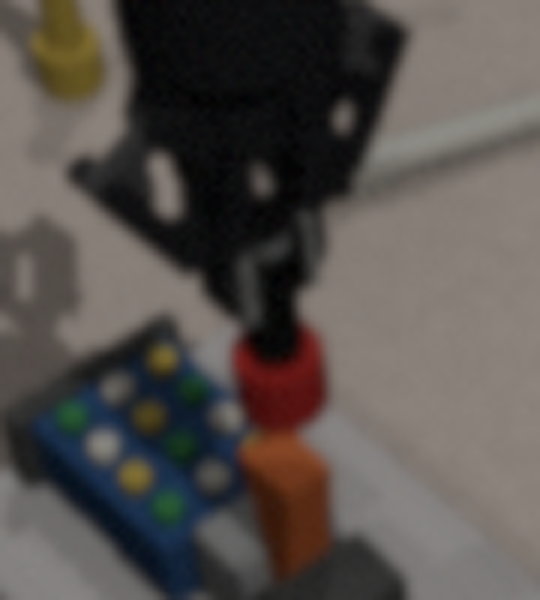

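move_arm(
  rows=[
    [[1.5,0,-8],0,1],
    [[0,0,-8],0,1],
    [[0,0,-6],0,1],
    [[0,0,-3],0,1],
    [[0,0,-1],0,1],
    [[0,0,-1],0,1],
    [[0,0,0],0,1],
    [[0,0,0],0,1],
  ],
)

```text
time: 16.3
eef_pos: [0.623, 0.0088, 0.2399]
eef_rot: [-0.707, 0.707, 0.0, 0.0]
force: [-0.6, -0.4, -1.7]
width: 0.238
```

move_arm(
  rows=[
    [[0,0,-1],0,1],
    [[0,0,-1],0,1],
    [[0,0,-1],0,1],
    [[0,0,0],0,1],
  ],
)

```text
time: 16.7
eef_pos: [0.6227, 0.0088, 0.2364]
eef_rot: [-0.707, 0.707, -0.0, -0.0]
force: [-0.1, 0.8, -2.8]
width: 0.237
```

move_arm(
  rows=[
    [[0,0,-0.7],0,1],
    [[0,0,-0.7],0,1],
    [[0,0,-0.7],0,1],
    [[0,0,0],0,1],
  ],
)

```text
time: 17.1
eef_pos: [0.6227, 0.0088, 0.2343]
eef_rot: [0.707, -0.707, 0.0, 0.0]
force: [-1.1, 1.2, -1.6]
width: 0.24
```

move_arm(
  rows=[
    [[0,0,-0.7],0,1],
    [[0,0,-0.7],0,1],
    [[0,0,-0.7],0,1],
    [[0,0,0],0,1],
  ],
)

```text
time: 17.5
eef_pos: [0.623, 0.0087, 0.2329]
eef_rot: [-0.707, 0.707, 0.0, 0.0]
force: [-0.4, 0.0, 2.7]
width: 0.238
```

move_arm(
  rows=[
    [[0,0,-0.7],0,1],
    [[0,0,-0.7],0,1],
    [[0,0,-0.7],0,1],
    [[0,0,0],0,1],
  ],
)

```text
time: 17.9
eef_pos: [0.6232, 0.0086, 0.2305]
eef_rot: [-0.707, 0.707, 0.0, 0.0]
force: [0.2, -1.4, 4.6]
width: 0.237
```

move_arm(
  rows=[
    [[0,0,-0.7],0,1],
    [[0,0,-0.7],0,1],
    [[0,0,-0.7],0,1],
    [[0,0,0],0,1],
  ],
)

```text
time: 18.3
eef_pos: [0.6231, 0.0084, 0.2284]
eef_rot: [-0.707, 0.707, 0.0, 0.0]
force: [-0.3, -1.0, 5.2]
width: 0.238
```

move_arm(
  rows=[
    [[0,0,-0.8],0,1],
    [[0,0,-0.8],0,1],
    [[0,0,-0.8],0,1],
    [[0,0,-0.8],0,1],
    [[0,0,0],0,1],
  ],
)

```text
time: 18.8
eef_pos: [0.6232, 0.0082, 0.2254]
eef_rot: [-0.707, 0.708, 0.0, 0.0]
force: [-0.1, -1.6, 6.7]
width: 0.237
```

move_arm(
  rows=[
    [[0,0,-0.8],0,1],
    [[0,0,-0.8],0,1],
    [[0,0,-0.8],0,1],
    [[0,0,0],0,1],
  ],
)

```text
time: 19.2
eef_pos: [0.6233, 0.008, 0.2233]
eef_rot: [-0.707, 0.708, 0.0, 0.001]
force: [-0.8, -2.8, 6.4]
width: 0.236
```

move_arm(
  rows=[
    [[0,0,-0.8],0,1],
    [[0,0,-0.8],0,1],
    [[0,0,-0.8],0,1],
    [[0,0,0],0,1],
  ],
)

```text
time: 19.6
eef_pos: [0.6235, 0.0078, 0.2216]
eef_rot: [-0.706, 0.708, 0.001, 0.001]
force: [-1.0, -2.6, 9.4]
width: 0.239
```

move_arm(
  rows=[
    [[0,0,-0.8],0,1],
    [[0,0,-0.8],0,1],
    [[0,0,0],0,1],
  ],
)

```text
time: 19.9
eef_pos: [0.6238, 0.0077, 0.2213]
eef_rot: [-0.706, 0.708, 0.001, 0.001]
force: [-2.2, -3.1, 16.2]
width: 0.232
```

move_arm(
  rows=[
    [[0,0,-0.5],0,1],
    [[0,0,0],0,1],
    [[0,0,0],0,1],
  ],
)

```text
time: 20.2
eef_pos: [0.6239, 0.0077, 0.2213]
eef_rot: [-0.706, 0.708, 0.001, 0.002]
force: [-4.3, -2.1, 18.5]
width: 0.233
```

move_arm(
  rows=[
    [[0,0,-0.5],0,1],
    [[0,0,0],0,1],
    [[0,0,0],0,1],
    [[0,0,0],0,1],
  ],
)

```text
time: 20.6
eef_pos: [0.624, 0.0077, 0.2212]
eef_rot: [-0.706, 0.708, 0.002, 0.002]
force: [-2.9, -3.1, 20.3]
width: 0.236
```

move_arm(
  rows=[
    [[0,0,2],0,1],
    [[0,0,2],0,1],
    [[0,0,3],0,1],
    [[0,0,8],0,1],
    [[0,0,15],0,1],
    [[0,0,19],0,1],
    [[0,0,0],0,1],
    [[0,0,0],0,1],
  ],
)

```text
time: 21.4
eef_pos: [0.6228, 0.0089, 0.2662]
eef_rot: [0.707, -0.707, -0.0, 0.0]
force: [-0.0, -0.7, -1.9]
width: 0.238
```

move_arm(
  rows=[
    [[-15.1,-26.9,0],-2.7,1],
    [[-15.1,-26.9,0],-2.7,1],
    [[-15.1,-26.9,0],-2.7,1],
    [[-15.1,-26.9,0],-2.7,1],
    [[-15.1,-26.9,0],-2.7,1],
    [[-15.1,-26.9,0],-2.7,1],
    [[-15.1,-26.9,0],-2.7,1],
    [[-15.1,-26.9,0],-2.7,1],
    [[-15.1,-26.9,0],-2.7,1],
    [[-15.1,-26.9,0],-2.7,1],
    [[-15.1,-26.9,0],-2.7,1],
    [[-15.1,-26.9,0],-2.7,1],
    [[0,0,0],0,1],
    [[0,0,0],0,1],
  ],
)

```text
time: 22.8
eef_pos: [0.4408, -0.3139, 0.2654]
eef_rot: [0.679, -0.678, 0.198, -0.197]
force: [-0.8, 0.5, -2.1]
width: 0.237
```

Run:
```python
from h import *
st=manip.state(); print(st["time"],st["eef_pos"],st["force"],st["width"])
t=grab("top"); s=grab("scene")
im=t["img"].astype(int)
m=((im[:,:,0]>110)&(im[:,:,1]<.6*im[:,:,0])&(im[:,:,2]<.35*im[:,:,0])).astype(np.uint8); m[:100]=0;m[135:]=0;m[:,:215]=0;m[:,245:]=0
rc=cv2.minAreaRect(np.argwhere(m)[:,::-1].astype(np.float32)); print(rc,onz(t,*rc[0],.145))
def c(f,x0,y0,w,h,W,H): return cv2.resize(f["img"][y0:y0+h,x0:x0+w,::-1],(W,H),interpolation=cv2.INTER_CUBIC)
cv2.imwrite("pics/p5.png",np.clip(1.6*np.hstack([c(t,200,85,80,80,400,400),c(s,150,50,80,80,400,400)]),0,255).astype(np.uint8))
```

```text
22.8 [ 0.44083358 -0.3138828   0.26535935] [-0.75648332  0.4894453  -2.14390027] 0.23728433967157136
((232.0, 116.5), (9.0, 12.0), 90.0) [0.62439541 0.00504992 0.145     ]
```

View pics/p5.png

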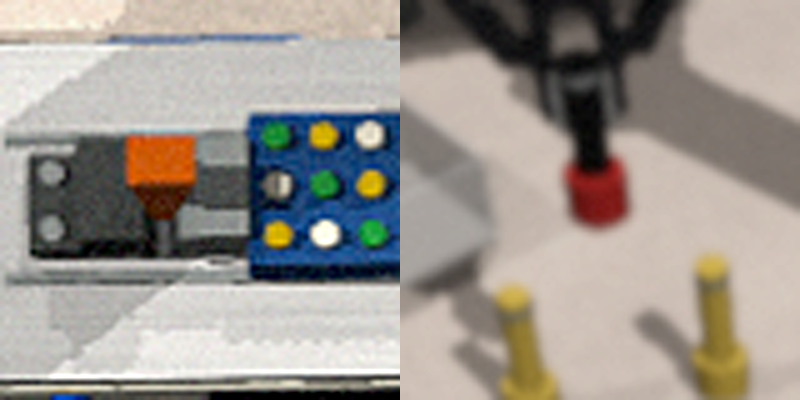

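The wedge is deeper in the slot and has moved toward the block, and the jaw meets the block. The tapper hangs upright over its old place, which is clear of the yellow ones.

move_arm(
  rows=[
    [[0,0,-30],0,1],
    [[0,0,-40],0,1],
    [[0,0,-40],0,1],
    [[0,0,-40],0,1],
    [[0,0,-22],0,1],
    [[0,0,-10],0,1],
    [[0,0,-2],0,1],
    [[0,0,-1],0,1],
    [[0,0,0],0,1],
    [[0,0,0],0,1],
  ],
)

```text
time: 23.9
eef_pos: [0.4424, -0.3147, 0.0829]
eef_rot: [-0.679, 0.679, -0.196, 0.198]
force: [0.1, -0.5, -2.3]
width: 0.238
```

move_arm(
  rows=[
    [[0,0,-1],0,1],
    [[0,0,-1],0,1],
    [[0,0,-1],0,1],
    [[0,0,0],0,1],
    [[0,0,0],0,1],
  ],
)

```text
time: 24.4
eef_pos: [0.4415, -0.314, 0.0785]
eef_rot: [0.679, -0.679, 0.197, -0.197]
force: [0.1, 0.5, -2.4]
width: 0.241
```

move_arm(
  rows=[
    [[0,0,-1],0,1],
    [[0,0,-1],0,1],
    [[0,0,0],0,1],
    [[0,0,0],0,1],
  ],
)

```text
time: 24.8
eef_pos: [0.4415, -0.314, 0.0765]
eef_rot: [0.679, -0.679, 0.197, -0.197]
force: [0.4, -0.7, -1.0]
width: 0.237
```

move_arm(
  rows=[
    [[0,0,-0.7],0,1],
    [[0,0,-0.5],0,1],
    [[0,0,0],0,1],
    [[0,0,0],0,1],
  ],
)

```text
time: 25.2
eef_pos: [0.4417, -0.3141, 0.0759]
eef_rot: [-0.679, 0.679, -0.197, 0.197]
force: [-2.3, 1.9, 5.3]
width: 0.237
```

move_arm(
  rows=[
    [[0,0,0.3],0,1],
    [[0,0,0],0,0.7],
    [[0,0,0],0,0.6],
    [[0,0,0],0,0.45],
    [[0,0,0],0,0.3],
    [[0,0,0],0,0.3],
    [[0,0,5],0,0.3],
    [[0,0,15],0,0.3],
    [[0,0,30],0,0.3],
    [[0,0,40],0,0.3],
    [[0,0,40],0,0.3],
    [[-20,0,30],0,0.3],
    [[-40,0,0],0,0.3],
    [[-40,0,0],0,0.3],
    [[0,0,0],0,0.3],
    [[0,0,0],0,0.3],
  ],
)

```text
time: 26.8
eef_pos: [0.3413, -0.3143, 0.2364]
eef_rot: [-0.679, 0.679, -0.197, 0.198]
force: [1.0, -0.0, -0.0]
width: 0.697
```

Run:
```python
from h import *
st=manip.state(); print(st["time"],st["eef_pos"],st["force"],st["width"])
t=grab("top"); s=grab("scene")
def c(f,x0,y0,w,h,W,H): return cv2.resize(f["img"][y0:y0+h,x0:x0+w,::-1],(W,H),interpolation=cv2.INTER_CUBIC)
cv2.imwrite("pics/p6.png",np.clip(1.6*np.hstack([c(t,200,85,225,180,500,400),c(s,150,90,60,80,300,400)]),0,255).astype(np.uint8))
```

```text
26.8 [ 0.34134898 -0.31432429  0.23637785] [ 1.01397332 -0.02747952 -0.02864058] 0.6971848583222866
```

View pics/p6.png

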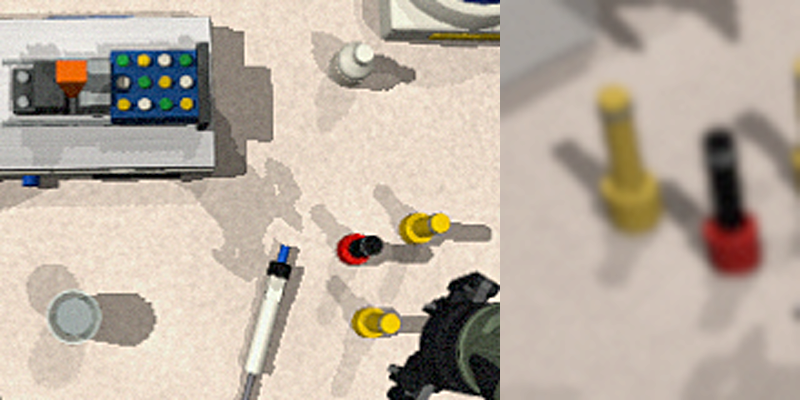

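The tapper stands upright at its place (about (358,197) in the top view). The wedge is in the slot, the bystanders haven't moved, and the gripper is clear.

```bash
python3 -c "
from bench import manip
print(manip.job_done())"
```

```text
the job is handed in; nothing more can be done
None
```

The wedge is driven home in the slot and the red-headed tapper is back upright on the bench. I handed the job in at about 27 s.

- **Wedge set:** I seated it tip down with about 5.5 N, above the 3 to 4 N suggested, then let go. It stayed upright, tip about 21 mm below the mouth by arm position.
- **Driving:** The wedge went down another 12 mm or so, with the force slowly rising. It then stopped dead while the force climbed to about 22 N, after taking off the tapper's own weight. The highest reading was about 22 N, well under the 40 N limit.
- **Last pictures:** The wedge is upright in the slot and has shifted about 3 mm toward the block, with the jaw against the block. The tapper stands upright near its old spot. The yellow look-alikes, beaker, reagent bottle and pipette look unmoved. The jar was not in the final crops, but the arm only passed within about 12 cm of it.
- **Not confirmed:** I could not measure how hard the wedge presses on the jaw after release. I judge it tight from the 22 N push and the dead stop.
- **Disagreement:** My first estimate of the slot's middle was about 1 to 2 mm too far toward the fence. Side force showed this on the way in, and I corrected it.

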